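# Put the setting rings back on their graded rack

### The arm

A 6-joint arm with a two-finger parallel gripper is mounted at the origin on a cart in front of the work surface, level with it; the furniture and walls round the work are solid. World frame = base frame: x ahead of the robot, y to its left, z up, the work surface at z = 0. Lengths are in mm, angles in rad, forces in N, time in s.
With the tool pointing down it reaches from about 350 to 775 mm from the base axis. Payload 5.5 kg.
Tool frame: the origin (TCP) lies at the very end of the fingers, on their centre line; the grasp point (between the pads) lies 19 mm behind it (grip_point_offset is the z of the grasp point in the tool frame, in mm); z points along the fingers, y is the line along which they close (so a half turn about z gives the same grasp; the last joint's range is limited). The gripper opens to 85 mm and grips with 20 to 120 N. Pads are 22 mm wide; open, the fingers measure 114 mm over their backs; the gripper's body (76 mm by 85 mm) begins 54 mm behind the grasp point. The pads swing forward as they close: fully open they stand 13 mm farther back than shut.
Start: joints at [-1.277, 0.313, 0.046, 1.304, 0, 1.431], TCP at [241.686, -521.785, 231.323] pointing down, gripper open.
Joint ranges: [-2.76, 2.76], [-0.86, 1.69], [-1.03, 1.26], [-2.2, 2.34], [-1.47, 1.5], [-3.14, 3.14]. Speed limits (rad/s): [2.57, 2.57, 3.14, 3.14, 3.14, 3.14].

### API

Orientations are given as a 3x3 rotation matrix whose columns are the frame's x, y, z axes.
In Python, from station import state, read_camera, finish_job, spot_in, mark_of, grip_point_offset gives the robot as it stands.
- The arm moves only by the tool move_arm, never from a script. Its argument "targets" is a list that holds one entry, the list of rows, each a list of 5 numbers: the opening, from 0 (shut) to 1 (fully open), then the shift along the tool's x, y, z as a fraction of full scale, then the turn about the tool's z as a fraction of full scale. In form: [[[jaw, dx, dy, dz, yaw], ...]]. A call has exactly 10 rows; each row shifts and turns the commanded pose from where the row before left it, along the tool's axes as they then stand; what a row does not reach is not made up. Full scale, the value 1, is 2.5 cm for a shift and 45 degrees for a turn. A row lasts 1/12 s, in which the tool goes at most 41.7 mm and 7.16 degrees, less where a joint would pass 70% of its speed; a pose out of reach is approached as far as the arm can. A call with a number of a shift or a turn outside -1 to 1 is refused whole. A call with a gripper value outside its range is refused whole. The fingers move at their own pace and stop on an object; "squeeze" is the grip in N (left out, the last holds). Time passes only in rows, so rows that do not move let the fingers close, or fill a call up. It gives the time, the measured TCP pose, the force, the opening and the grip force at its end, in the units of the state.
- state(): the state, without advancing time (a new reading comes with each control period).
- read_camera(name): name is "scene" or "top" or "wrist"; returns a dict with "image" (384x512x3 uint8, red, green, blue), "vertical_fov" (degrees; the focal length in pixels is half the picture's height over the tangent of half this angle, whatever the lens; pixels are square), "cx", "cy" (the principal point, pixels), "pose" (4x4, takes a point from camera to world coordinates); the wrist camera has in their place "T_tool_cam" (4x4, takes a point from camera to tool coordinates, whose origin is the TCP and whose axes are the flange's). Camera axes: x right, y up, looking along -z (the intrinsics and any distortion apply to the point x, -y, -z); pixel columns grow to the right and rows downward; lengths in mm; the calibration is good to about 2 mm. A picture is of the moment at which its call begins: read the wrist's pose just before it. There is no depth.
- finish_job(): hands the job in; it is judged then, once.
Trained networks look in the newest picture that a camera, given by its name, has taken for a name from the list of things; names that differ only in an ending like _2 or _b are one class to them, and where a whole thing is asked for, a point or a joint stands for the part that bears it (a point fixed in the world has none). Each returns a list of dicts, best first, with "p" (0 to 1); they miss things now and then, are a little off and sometimes report something else, mostly with a low value. They report only what shows in the picture. A call takes as long as a camera call. They do not tell look-alikes from the thing itself.
- spot_in(camera, name): "xyz" ([x, y, z] in mm, in world coordinates, good to about 4 mm: the middle of the surface that is visible of it).
- mark_of(camera, name): "xyz" ([x, y, z] in mm, in world coordinates, good to about 4 mm: a listed point, or the origin of a listed thing).
The state is a dict: "time_s": time; "qpos": joint angles; "qd": joint speeds; "joint_efforts": joint torques, N m; "eef_pos": TCP position; "tcp_rot": TCP orientation; "force": force on the tool from outside, world axes, zero at the start; "ft_torque": the same for the moment, N m; "finger_gap": opening from 0.0 (shut) to 1.0 (fully open); "grasp_force": force on a finger pad.
Only numpy, scipy, OpenCV 4.12 (cv2) and the standard library are available. Lean on these libraries where they do the work, as an engineer would, in place of code of your own. Each camera call takes 0.05 s, during which the arm holds its last target. There are 200 camera calls.

### The job

The bore-gauge check is over: put the four setting rings back on the wooden ring rack in order of size, the smallest ring on the slimmest post and so on up to the largest ring on the thickest post, each pushed or settled all the way down flat on its seat. They are precision gauges, so lower them onto the posts rather than dropping them, and leave the micrometer and the dial indicator where they lie.

Things in the scene. Friction and masses are not known exactly. Their poses are not given: they have to be found in the camera images.
- ring_16: The smallest of four loose setting rings (steel ring gauges with a black knurled rim) lying flat on the desk: 36 mm outside diameter, 16 mm bore, 14 mm thick. Origin: centre of its underside, on the bore axis; z up along the bore. Round, so its yaw does not matter. Gripped across the knurled rim.
- ring_24: The second smallest of four loose setting rings (steel ring gauges with a black knurled rim) lying flat on the desk: 44 mm outside diameter, 24 mm bore, 16 mm thick. Origin: centre of its underside, on the bore axis; z up along the bore. Round, so its yaw does not matter. Gripped across the knurled rim.
- ring_32: The second largest of four loose setting rings (steel ring gauges with a black knurled rim) lying flat on the desk: 54 mm outside diameter, 32 mm bore, 18 mm thick. Origin: centre of its underside, on the bore axis; z up along the bore. Round, so its yaw does not matter. Gripped across the knurled rim.
- ring_40: The largest of four loose setting rings (steel ring gauges with a black knurled rim) lying flat on the desk: 64 mm outside diameter, 40 mm bore, 20 mm thick. Origin: centre of its underside, on the bore axis; z up along the bore. Round, so its yaw does not matter. Gripped across the knurled rim.
- post_16: The slimmest of four white plastic posts on the fixed wooden rack (board 270x78 mm, top 18 mm above the desk), for the 16 mm bore. Shank 12 mm thick to 18 mm above the seat, then a nose tapering to 4 mm at 32 mm. Origin: post axis at the top of its 24 mm black seat washer, where the ring's underside rests, 21 mm above the desk; z up. Row along y; y +98 mm from mid-board.
- post_24: The second slimmest of four white plastic posts on the fixed wooden rack (board 270x78 mm, top 18 mm above the desk), for the 24 mm bore. Shank 20 mm thick to 18 mm above the seat, then a nose tapering to 8 mm at 32 mm. Origin: post axis at the top of its 32 mm black seat washer, where the ring's underside rests, 21 mm above the desk; z up. Row along y; y +42 mm from mid-board.
- post_32: The second thickest of four white plastic posts on the fixed wooden rack (board 270x78 mm, top 18 mm above the desk), for the 32 mm bore. Shank 28 mm thick to 18 mm above the seat, then a nose tapering to 16 mm at 32 mm. Origin: post axis at the top of its 40 mm black seat washer, where the ring's underside rests, 21 mm above the desk; z up. Row along y; y -23 mm from mid-board.
- post_40: The thickest of four white plastic posts on the fixed wooden rack (board 270x78 mm, top 18 mm above the desk), for the 40 mm bore. Shank 36 mm thick to 18 mm above the seat, then a nose tapering to 24 mm at 32 mm. Origin: post axis at the top of its 48 mm black seat washer, where the ring's underside rests, 21 mm above the desk; z up. Row along y; y -98 mm from mid-board.
- micrometer: Bystander: outside micrometer with a green frame, 119 mm long, lying on the desk behind the work; origin at the centre of its underside. Leave it where it is.
- dial_indicator: Bystander: round dial indicator lying on its back, 104 x 55 x 20 mm, on the desk to the right of the rack; origin at the centre of its underside. Leave it where it is.
Not all that is in view belongs to the job. Leave any purple look-alike of the ring_16 alone.

How it is judged:
By the outcome, as a careful person would: the job done as asked, in the order asked, and still so for the second after the job is handed in, with the robot touching nothing.
It also fails if it takes over 112 s, if anything falls off the work surface, if the arm or the gripper's body presses on something with over 40 N, if the wrist force passes 120 N, or if a joint passes its speed limit or range.

## Working session

There is one attempt and no reset: what is moved stays moved. The work goes in short steps, Python scripts to look and compute and a tool call to move; the robot and the scene stay as the last step left them, time stands still between calls to the robot, and variables do not carry over. Pictures are saved under pics/ and viewed, at most 14 in all, crops included, and the job is handed in when it is done.

Besides the shell and the picture viewer there is one more tool, called after ">>>" in YAML: its name, and indented under it one key for each argument. move_arm: Moves the arm, as the interface text tells. Its arguments: {"type":"object","properties":{"targets":{"type":"array","items":{"type":"array","items":{"type":"array","items":{"type":"number"}}}},"squeeze":{"type":"number"}},"required":["targets"]}

```bash
ls; mkdir -p pics; cat > h.py <<'E'
import numpy as np, cv2
from station import state, read_camera, finish_job, spot_in, mark_of, grip_point_offset
names=['ring_16','ring_24','ring_32','ring_40','post_16','post_24','post_32','post_40','micrometer','dial_indicator']
E
python3 - <<'E'
from h import *
s=state(); print(s, grip_point_offset)
for c in ['scene','top']:
    r=read_camera(c); cv2.imwrite(f'pics/{c}0.png',r['image'][:,:,::-1]); print({k:v for k,v in r.items() if k!='image'})
    for n in names:
        print(c,n,[(np.round(d['xyz']).tolist(),round(d['p'],2)) for d in mark_of(c,n)][:4])
E
```

```text
pics
{'time_s': 0.0, 'qpos': array([-1.27662370e+00,  3.14020967e-01,  4.49840620e-02,  1.30356908e+00,
       -6.51632596e-07,  1.43119919e+00]), 'qd': array([-0.000522  , -0.00028509,  0.00172494,  0.00040819, -0.0012547 ,
        0.00137283]), 'joint_efforts': array([ 6.05737823e-04, -4.80626714e+01,  2.98535049e+01,  1.93014223e-02,
       -1.52106686e-04,  1.99276474e-05]), 'eef_pos': array([ 241.51689552, -521.27290827,  230.39922574]), 'tcp_rot': array([[ 9.07387859e-01,  4.20293942e-01, -5.25329229e-04],
       [ 4.20294195e-01, -9.07386241e-01,  1.73172603e-03],
       [ 2.51157443e-04, -1.79214000e-03, -9.99998363e-01]]), 'force': array([ 0.30608657, -0.19349916,  0.62892117]), 'ft_torque': array([ 0.00599257,  0.02620776, -0.02537495]), 'grasp_force': 0.0, 'finger_gap': 1.0003892456430428} -18.700000000000003
{'vertical_fov': 45.23366817377366, 'cx': 257.24041831688396, 'cy': 186.12530313684692, 'pose': array([[-7.28752464e-01,  4.93961000e-01, -4.74259819e-01,
        -3.54383476e+01],
       [-6.84499981e-01, -5.45175292e-01,  4.83987271e-01,
         5.27526773e+02],
  
[... 2117 characters left out ...]
([666.0, 290.0, 4.0], 0.5)]
top post_16 [([577.0, -91.0, 18.0], 0.62), ([515.0, -275.0, 24.0], 0.42), ([530.0, -223.0, 16.0], 0.39), ([556.0, -160.0, 19.0], 0.39)]
top post_24 [([577.0, -91.0, 18.0], 0.62), ([515.0, -275.0, 24.0], 0.42), ([530.0, -223.0, 16.0], 0.39), ([556.0, -160.0, 19.0], 0.39)]
top post_32 [([577.0, -91.0, 18.0], 0.62), ([515.0, -275.0, 24.0], 0.42), ([530.0, -223.0, 16.0], 0.39), ([556.0, -160.0, 19.0], 0.39)]
top post_40 [([577.0, -91.0, 18.0], 0.62), ([515.0, -275.0, 24.0], 0.42), ([530.0, -223.0, 16.0], 0.39), ([556.0, -160.0, 19.0], 0.39)]
top micrometer [([732.0, -109.0, -1.0], 0.49)]
top dial_indicator [([514.0, -275.0, 24.0], 0.67), ([475.0, -464.0, -2.0], 0.51)]
```

View pics/top0.png

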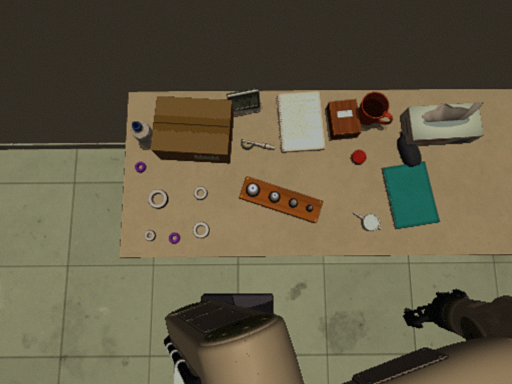

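View pics/scene0.png

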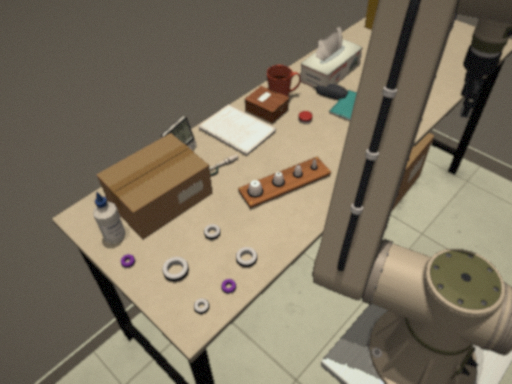

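Top view: the rack's thickest post is at (252,189) and its slimmest at (310,209). Rings: 40 at (158,199), 24 at (200,193), 32 at (201,230), 16 at (150,236). The purple look-alikes are at (140,167) and (175,238). I'll go over the rack with the jaws turned across the post row.

>>> move_arm:
  targets:
    - [[1,0,0,0,-0.145],[1,0,0,0,-0.145],[1,0,0,0,-0.145],[1,0,0,0,-0.145],[1,0,0,0,-0.145],[1,0,0,0,-0.145],[1,0,0,0,-0.145],[1,0.9,0.33,0,0],[1,0.9,0.33,0,0],[1,0.9,0.33,0,0]]

```text
time_s: 1.93
eef_pos: [287.7, -466.0, 231.2]
tcp_rot: [[0.335, 0.942, 0.0], [0.942, -0.335, 0.0], [0.0, 0.0, -1.0]]
force: [0.5, -0.7, 0.0]
finger_gap: 0.998
grasp_force: 0.0
```

>>> move_arm:
  targets:
    - [[1,0.9,0.33,0,0],[1,0.9,0.33,0,0],[1,0.9,0.33,0,0],[1,0.9,0.33,0,0],[1,0.9,0.33,0,0],[1,0.9,0.33,0,0],[1,0.9,0.33,0,0],[1,0.9,0.33,0,0],[1,0.9,0.33,0,0],[1,0.9,0.33,0,0]]

```text
time_s: 2.77
eef_pos: [441.0, -280.8, 231.4]
tcp_rot: [[0.333, 0.943, 0.0], [0.943, -0.333, -0.0], [-0.0, 0.0, -1.0]]
force: [-0.4, -0.3, -1.5]
finger_gap: 1.003
grasp_force: 0.0
```

>>> move_arm:
  targets:
    - [[1,0.9,0.33,0,0],[1,0.9,0.33,0,0],[1,0.9,0.33,0,0],[1,0.9,0.33,0,0],[1,0.9,0.33,0,0],[1,0.9,0.33,0,0],[1,0.9,0.33,0,0],[1,0,0,0,0],[1,0,0,0,0],[1,0,0,0,0]]

```text
time_s: 3.6
eef_pos: [547.0, -152.6, 231.2]
tcp_rot: [[0.333, 0.943, -0.0], [0.943, -0.333, -0.0], [-0.0, -0.0, -1.0]]
force: [-0.0, -0.4, -0.5]
finger_gap: 1.001
grasp_force: 0.0
```

```bash
python3 - <<'E'
from h import *
s=state(); print(s['eef_pos'],s['tcp_rot'],s['time_s'],s['qpos'])
r=read_camera('wrist'); cv2.imwrite('pics/w1.png',r['image'][:,:,::-1]); print({k:v for k,v in r.items() if k!='image'})
np.savez('w1.npz',img=r['image'],p=s['eef_pos'],R=s['tcp_rot'])
for n in ['post_16']:
    print(n,[(np.round(d['xyz']).tolist(),round(d['p'],2)) for d in mark_of('wrist',n)])
E
```

```text
[ 546.97966368 -152.61353405  231.18406166] [[ 3.33006912e-01  9.42924265e-01 -4.76128570e-04]
 [ 9.42924302e-01 -3.33007053e-01 -2.52853204e-04]
 [-3.96975593e-04 -3.64751335e-04 -9.99999855e-01]] 3.6 [-4.13213177e-01  2.99595558e-01  2.69600561e-02  1.29849535e+00
 -4.22763296e-04  1.49707403e+00]
{'vertical_fov': 59.50024827216634, 'cx': 258.7094694064664, 'cy': 194.49130729218777, 'T_tool_cam': array([[ 9.65527554e-04,  9.58138430e-01,  2.86303714e-01,
         7.33468469e+01],
       [ 9.99998844e-01, -5.88832239e-04, -1.40181081e-03,
        -2.52928444e-02],
       [-1.17454395e-03,  2.86304737e-01, -9.58137891e-01,
        -1.41244538e+02],
       [ 0.00000000e+00,  0.00000000e+00,  0.00000000e+00,
         1.00000000e+00]])}
post_16 [([516.0, -274.0, 24.0], 0.87), ([533.0, -222.0, 25.0], 0.86), ([578.0, -89.0, 19.0], 0.74)]
```

View pics/w1.png

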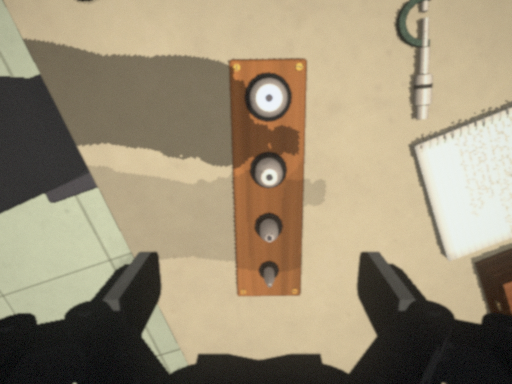

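Wrist view: the row runs vertically in the image along column 269. Post tops are at about rows 98 (40), 175 (32), 236 (24) and 280 (16), and the board corners at (231,60), (307,60), (300,296), (238,296). I'll fit the rack pose from these.

```bash
cat >> h.py <<'E'
import scipy.optimize as so
def cam(r, s=None):
    f=r['image'].shape[0]/2/np.tan(np.radians(r['vertical_fov']/2))
    if 'pose' in r: T=r['pose']
    else:
        W=np.eye(4); W[:3,:3]=s['tcp_rot']; W[:3,3]=s['eef_pos']; T=W@r['T_tool_cam']
    return dict(f=f,cx=r['cx'],cy=r['cy'],T=T)
def proj(c,P):
    P=np.atleast_2d(P); q=(P-c['T'][:3,3])@c['T'][:3,:3]
    return np.c_[c['cx']+c['f']*q[:,0]/-q[:,2], c['cy']-c['f']*q[:,1]/-q[:,2]]
def back(c,uv,z):
    uv=np.atleast_2d(uv); d=np.c_[(uv[:,0]-c['cx'])/c['f'],-(uv[:,1]-c['cy'])/c['f'],-np.ones(len(uv))]@c['T'][:3,:3].T
    t=(z-c['T'][2,3])/d[:,2]; return c['T'][:3,3]+d*t[:,None]
E
python3 - <<'E'
from h import *
s=state(); r=read_camera('wrist'); c=cam(r,s)
uv=[(231,60),(307,60),(300,296),(238,296)]
print(np.round(back(c,uv,18),1)); 
a=back(c,uv,18); print([np.linalg.norm(a[i]-a[i-1]) for i in range(4)])
m=a.mean(0); u=(a[0]+a[1]-a[2]-a[3]); u/=np.linalg.norm(u); print(m,u,np.degrees(np.arctan2(u[1],u[0])))
P=[m-u*y for y in (98,42,-23,-98)]
B=proj(c,[p*[1,1,0]+[0,0,21] for p in P]); Tp=proj(c,[p*[1,1,0]+[0,0,53] for p in P]); print(np.round(np.c_[P,B,Tp],1))
im=cv2.resize(r['image'][50:305,210:330,::-1],None,fx=2.3,fy=2.3,interpolation=cv2.INTER_CUBIC)
for q in B: cv2.drawMarker(im,tuple(int(v) for v in (q-[210,50])*2.3),(0,255,0),0,10)
for q in Tp: cv2.drawMarker(im,tuple(int(v) for v in (q-[210,50])*2.3),(255,0,0),1,8)
cv2.imwrite('pics/w1c.png',im)
E
```

```text
[[ 556.6  -44.9   18. ]
 [ 627.1  -69.8   18. ]
 [ 540.6 -321.9   18. ]
 [ 469.8 -296.8   18. ]]
[np.float64(266.4294152774212), np.float64(74.77786025849035), np.float64(266.49241753453003), np.float64(75.09807259754317)]
[ 548.51860259 -183.32114111   18.        ] [0.32512227 0.94567199 0.        ] 71.02701722553907
[[ 516.7 -276.    18.   269.1  271.3  270.   286.3]
 [ 534.9 -223.    18.   269.1  226.9  270.   238.6]
 [ 556.  -161.6   18.   269.1  170.3  270.1  177.4]
 [ 580.4  -90.6   18.   269.1   97.3  270.2   97.6]]
```

View pics/w1c.png

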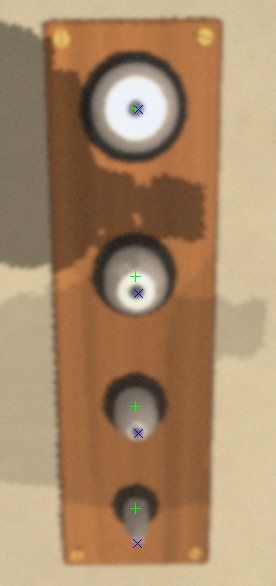

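The fitted tip and base points match the picture: seats are at 21 mm and tops at 53 mm, which the parallax confirms. Next, over the rings.

>>> move_arm:
  targets:
    - [[1,0.87,-0.49,0,0],[1,0.87,-0.49,0,0],[1,0.87,-0.49,0,0],[1,0.87,-0.49,0,0],[1,0.87,-0.49,0,0],[1,0.87,-0.49,0,0],[1,0.87,-0.49,0,0],[1,0.87,-0.49,0,0],[1,0.87,-0.49,0,0],[1,0.87,-0.49,0,0]]

```text
time_s: 4.58
eef_pos: [503.8, 93.6, 231.5]
tcp_rot: [[0.335, 0.942, 0.001], [0.942, -0.335, -0.0], [-0.0, 0.001, -1.0]]
force: [0.3, 0.3, 0.2]
finger_gap: 1.004
grasp_force: 0.0
```

>>> move_arm:
  targets:
    - [[1,0.87,-0.49,0,0],[1,0.87,-0.49,0,0],[1,0,0,0,0],[1,0,0,0,0],[1,0,0,0,0],[1,0,0,0,0],[1,0,0,0,0],[1,0,0,0,0],[1,0,0,0,0],[1,0,0,0,0]]

```text
time_s: 5.42
eef_pos: [495.8, 142.1, 231.3]
tcp_rot: [[0.334, 0.943, 0.0], [0.943, -0.334, -0.0], [-0.0, 0.0, -1.0]]
force: [0.4, -0.1, -0.7]
finger_gap: 1.001
grasp_force: 0.0
```

```bash
cat > rings.py <<'E'
from h import *
def ellipses(im):
    hsv=cv2.cvtColor(im,cv2.COLOR_RGB2HSV); g=im.min(2)
    m=((hsv[...,1]<45)&(g>110)).astype(np.uint8)
    return m
E
python3 - <<'E'
from h import *
s=state(); print(s['eef_pos'],s['time_s'],s['qpos'])
r=read_camera('wrist'); c=cam(r,s); cv2.imwrite('pics/w2.png',r['image'][:,:,::-1])
for d in mark_of('wrist','ring_40'): print(np.round(d['xyz'],1),round(d['p'],2),np.round(proj(c,d['xyz'])))
E
```

```text
[495.80628377 142.07901011 231.2606713 ] 5.4167 [ 1.23404214e-01  1.98323023e-01 -1.05792473e-01  1.26666157e+00
 -1.02798687e-04  2.03489989e+00]
[433.8 250.7  -6.1] 0.94 [[170.  86.]]
[447.4  81.    2. ] 0.92 [[237. 224.]]
[571.   81.6   3.1] 0.65 [[338. 190.]]
[417.9 167.7  -2.2] 0.56 [[186. 163.]]
```

View pics/w2.png

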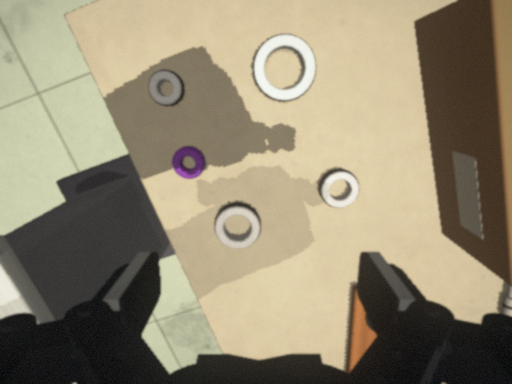

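Wrist view: ring_40 at (284,67), ring_24 at (339,189), ring_32 at (238,225), ring_16 (grey, in shadow) at (166,87). The purple look-alike is at (188,162). I'll fit the faces.

```bash
cat > rings.py <<'E'
from h import *
D={'16':(36,14),'24':(44,16),'32':(54,18),'40':(64,20)}
def fit(im,uv,w=45,dbg=None):
    u,v=map(int,uv); x0,y0=max(u-w,0),max(v-w,0); p=im[y0:v+w,x0:u+w]; k=4
    p=cv2.resize(p,None,fx=k,fy=k,interpolation=cv2.INTER_CUBIC)
    hsv=cv2.cvtColor(p,cv2.COLOR_RGB2HSV); sat=hsv[...,1]
    m=((sat<40)&(p.min(2)>75)).astype(np.uint8)
    cs,h=cv2.findContours(m,cv2.RETR_CCOMP,cv2.CHAIN_APPROX_NONE)
    out=[]
    best=None
    for i,ct in enumerate(cs):      # hole contours = bore edge
        if h[0][i][3]>=0 and len(ct)>40:
            e=cv2.fitEllipse(ct); c=np.array(e[0])/k+[x0,y0]-0.375
            d=np.hypot(*(c-uv)); 
            if d<15 and (best is None or len(ct)>best[3]):
                o=cv2.fitEllipse(cs[h[0][i][3]]); best=(c,np.array(e[1])/k,(np.array(o[0])/k+[x0,y0]-0.375,np.array(o[1])/k),len(ct))
    return best
def measure(c,im,guess):
    for n,uv in guess.items():
        b=fit(im,uv)
        if b is None: print(n,'none'); continue
        z=D[n][1]; P=back(c,b[0],z)[0]; O=back(c,b[2][0],z)[0]
        depth=np.linalg.norm(P-c['T'][:3,3]); mm=depth/c['f']
        print(n,'bore uv',b[0].round(1),'bore mm',(b[1]*mm).round(1),'face mm',(b[2][1]*mm).round(1),'bore P',P.round(1),'face P',O.round(1))
E
python3 - <<'E'
from rings import *
s=state(); r=read_camera('wrist'); c=cam(r,s)
measure(c,r['image'],{'16':(166,87),'24':(339,189),'32':(238,225),'40':(284,67)})
t=read_camera('top'); measure(cam(t),t['image'],{'16':(150,236),'24':(200,193),'32':(201,230),'40':(158,199)})
t=read_camera('scene'); measure(cam(t),t['image'],{'16':(201,306),'24':(212,231),'32':(246,257),'40':(175,268)})
E
```

```text
16 bore uv [165.5  87.5] bore mm [15.5 18.2] face mm [35.5 38.8] bore P [433.4 248.9  14. ] face P [432.7 249.3  14. ]
24 bore uv [338.8 188.4] bore mm [19.5 24.1] face mm [41.1 43.4] bore P [570.7  88.1  16. ] face P [571.2  87.3  16. ]
32 bore uv [237.4 225.3] bore mm [24.7 30.7] face mm [48.4 51.7] bore P [450.5  85.2  18. ] face P [449.7  83.5  18. ]
40 bore uv [283.7  68.2] bore mm [40.9 43.9] face mm [66.  70.4] bore P [551.9 226.2  20. ] face P [552.7 226.9  20. ]
16 none
24 bore uv [200.  192.9] bore mm [27.5 28.8] face mm [38.  39.8] bore P [568.   84.7  16. ] face P [568.9  84.4  16. ]
32 bore uv [200.6 229.8] bore mm [36.2 37.6] face mm [47.8 50.6] bore P [445.7  80.3  18. ] face P [446.1  80.4  18. ]
40 none
16 bore uv [201.1 305.7] bore mm [10.5 14.9] face mm [31.  35.1] bore P [429.3 250.5  14. ] face P [431.1 249.5  14. ]
24 bore uv [211.9 231.3] bore mm [15.  20.2] face mm [35.7 41.5] bore P [567.4  87.5  16. ] face P [569.5  86.5  16. ]
32 bore uv [246.1 256.6] bore mm [20.7 30. ] face mm [44.6 51.8] bore P [444.9  84.6  18. ] face P [446.4  83.1  18. ]
40 bore uv [174.9 268.3] bore mm [26.1 39.1] face mm [55.4 64.9] bore P [548.9 228.2  20. ] face P [550.6 227.1  20. ]
```

>>> move_arm:
  targets:
    - [[1,0.4,-0.48,0.6,0],[1,0.4,-0.48,0.6,0],[1,0.4,-0.48,0.6,0],[1,0.4,-0.48,0.6,0],[1,0.4,-0.48,0.6,0],[1,0.4,-0.48,0.6,0],[1,0.4,-0.48,0.6,0],[1,0.4,-0.48,0.6,0],[1,0,0,0,0],[1,0,0,0,0]]

```text
time_s: 6.5
eef_pos: [430.8, 250.1, 110.7]
tcp_rot: [[0.332, 0.943, -0.002], [0.943, -0.332, -0.001], [-0.002, -0.001, -1.0]]
force: [0.1, -0.5, -0.6]
finger_gap: 1.0
grasp_force: 0.0
```

```bash
python3 - <<'E'
from rings import *
s=state(); print(s['eef_pos']); r=read_camera('wrist'); c=cam(r,s); cv2.imwrite('pics/w3.png',r['image'][:,:,::-1])
g={k:tuple(proj(c,p)[0]) for k,p in {'16':(432.7,249.3,14),'40':(552.5,226.7,20),'24':(571,87.5,16)}.items()}; print(g)
measure(c,r['image'],g)
E
```

```text
[430.82329284 250.1272445  110.67084826]
{'16': (np.float64(261.1878341443154), np.float64(197.41795274869514)), '40': (np.float64(431.47202839486624), np.float64(175.27034059393546)), '24': (np.float64(483.443652894598), np.float64(321.67996168156554))}
16 bore uv [260.1 194.3] bore mm [12.2 15. ] face mm [31.9 32.9] bore P [432.7 251.8  14. ] face P [432.3 250.7  14. ]
40 bore uv [424.5 171.2] bore mm [30.6 42.2] face mm [63.3 72.7] bore P [548.4 231.2  20. ] face P [551.8 228.9  20. ]
24 none
```

View pics/w3.png

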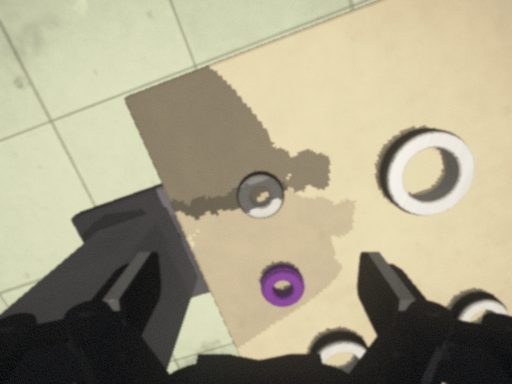

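Ring_16 is at (261,194), within 2 mm of the first estimate from a second height. I'll descend and grip.

>>> move_arm:
  targets:
    - [[1,0.04,0.06,0.5,0],[1,0,0,0.7,0],[1,0,0,0.7,0],[1,0,0,0.7,0],[1,0,0,0.7,0],[1,0,0,0.5,0],[1,0,0,0.3,0],[1,0,0,0.15,0],[1,0,0,0.05,0],[1,0,0,0,0]]

```text
time_s: 7.38
eef_pos: [434.4, 250.4, 4.4]
tcp_rot: [[0.334, 0.943, 0.001], [0.943, -0.334, 0.0], [0.001, 0.001, -1.0]]
force: [-1.2, -0.4, 0.8]
finger_gap: 1.001
grasp_force: 0.0
```

>>> move_arm:
  targets:
    - [[0,0,0,0,0],[0,0,0,0,0],[0,0,0,0,0],[0,0,0,0,0],[0,0,0,0,0],[0,0,0,0,0],[0,0,0,0,0],[0,0,0,0,0],[0,0,0,0,0],[0,0,0,0,0]]
  squeeze: 40

```text
time_s: 8.22
eef_pos: [433.8, 250.6, 4.5]
tcp_rot: [[0.333, 0.943, 0.001], [0.943, -0.333, 0.0], [0.0, 0.001, -1.0]]
force: [-0.8, -0.4, 5.1]
finger_gap: 0.401
grasp_force: 39.3
```

>>> move_arm:
  targets:
    - [[0,0,0,-0.4,0],[0,0,0,-0.9,0],[0,0,0,-0.9,0],[0,0,0,-0.9,0],[0,0,0,-0.9,0],[0,-0.94,0.51,0,0],[0,-0.94,0.51,0,0],[0,-0.94,0.51,0,0],[0,-0.94,0.51,0,0],[0,-0.94,0.51,0,0]]

```text
time_s: 9.05
eef_pos: [454.5, 117.3, 104.5]
tcp_rot: [[0.333, 0.943, 0.001], [0.943, -0.333, -0.0], [0.0, 0.001, -1.0]]
force: [-0.4, -0.2, -1.3]
finger_gap: 0.403
grasp_force: 40.1
```

>>> move_arm:
  targets:
    - [[0,-0.94,0.51,0,0],[0,-0.94,0.51,0,0],[0,-0.94,0.51,0,0],[0,-0.94,0.51,0,0],[0,-0.94,0.51,0,0],[0,-0.94,0.51,0,0],[0,-0.94,0.51,0,0],[0,-0.94,0.51,0,0],[0,-0.94,0.51,0,0],[0,-0.94,0.51,0,0]]

```text
time_s: 9.88
eef_pos: [496.3, -147.0, 104.4]
tcp_rot: [[0.333, 0.943, 0.0], [0.943, -0.333, -0.0], [-0.0, 0.0, -1.0]]
force: [1.0, 0.3, -1.4]
finger_gap: 0.403
grasp_force: 40.1
```

>>> move_arm:
  targets:
    - [[0,-0.94,0.51,0,0],[0,-0.94,0.51,0,0],[0,-0.94,0.51,0,0],[0,-0.94,0.51,0,0],[0,-0.94,0.51,0,0],[0,0,0,0,0],[0,0,0,0,0],[0,0,0,0,0],[0,0,0,0,0],[0,0,0,0,0]]

```text
time_s: 10.72
eef_pos: [517.1, -276.4, 104.0]
tcp_rot: [[0.332, 0.943, -0.0], [0.943, -0.332, 0.0], [0.0, -0.0, -1.0]]
force: [-0.7, 0.7, -1.2]
finger_gap: 0.402
grasp_force: 40.1
```

```bash
python3 - <<'E'
from rings import *
s=state(); print(s['eef_pos'],s['grasp_force']); r=read_camera('wrist'); c=cam(r,s); im=r['image'][:,:,::-1].copy()
P=np.array([(516.7,-276),(534.9,-223),(556,-161.6),(580.4,-90.6)])
for z,col in ((21,(0,255,0)),(53,(255,0,0))):
    q=proj(c,np.c_[P,np.full(4,z)]); print(q.round(1))
    for a in q: cv2.drawMarker(im,tuple(int(v) for v in a),col,1,8)
o=s['eef_pos']+[0,0,8]; print('ring expected',proj(c,[o,o-[0,0,10]]).round(1))
cv2.imwrite('pics/w4.png',cv2.resize(im[0:384,100:420],None,fx=1.5,fy=1.5))
E
```

```text
[ 517.09687088 -276.43747435  103.95829134] 40.14492502436042
[[ 257.6  202.8]
 [ 256.9  121.3]
 [ 256.    10.7]
 [ 254.8 -145.8]]
[[ 257.5  219. ]
 [ 256.7  125.7]
 [ 255.6   -4.4]
 [ 254.1 -195.2]]
ring expected [[258.2 267.1]
 [258.3 256.6]]
```

View pics/w4.png

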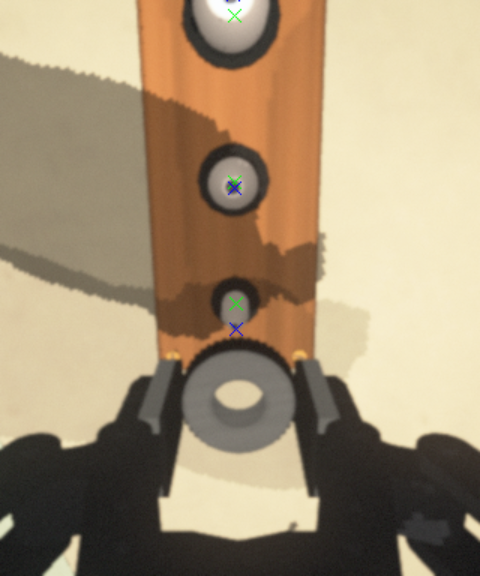

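The ring sits level in the jaws at crop (239,400), and post 16 lies right below it at (235,320). I'll lower it with a 1 mm correction.

>>> move_arm:
  targets:
    - [[0,0.03,-0.04,0.4,0],[0,0,0,0.7,0],[0,0,0,0.5,0],[0,0,0,0.25,0],[0,0,0,0.2,0],[0,0,0,0.2,0],[0,0,0,0.2,0],[0,0,0,0.2,0],[0,0,0,0.15,0],[0,0,0,0.1,0]]

```text
time_s: 11.6
eef_pos: [516.5, -275.5, 30.9]
tcp_rot: [[0.333, 0.943, -0.0], [0.943, -0.333, 0.002], [0.002, -0.001, -1.0]]
force: [0.1, 6.1, 4.5]
finger_gap: 0.397
grasp_force: 40.5
```

>>> move_arm:
  targets:
    - [[0,0,0,0.08,0],[0,0,0,0.05,0],[0,0,0,0.04,0],[0,0,0,0,0],[0,0,0,0,0],[0,0,0,0,0],[0,0,0,0,0],[0,0,0,0,0],[0,0,0,0,0],[0,0,0,0,0]]

```text
time_s: 12.43
eef_pos: [516.5, -275.5, 26.8]
tcp_rot: [[0.333, 0.943, -0.0], [0.943, -0.333, 0.002], [0.002, -0.001, -1.0]]
force: [-0.6, 6.1, 1.3]
finger_gap: 0.404
grasp_force: 40.3
```

A 6 N side force towards +y means the post is a little further along +x of the tool, so I'll shift that way and settle.

>>> move_arm:
  targets:
    - [[0,0.04,0,0,0],[0,0.02,0,0.03,0],[0,0,0,0.03,0],[0,0,0,0.03,0],[0,0,0,0,0],[0,0,0,0,0],[0,0,0,0,0],[0,0,0,0,0],[0,0,0,0,0],[0,0,0,0,0]]

```text
time_s: 13.27
eef_pos: [517.2, -275.3, 25.6]
tcp_rot: [[0.333, 0.943, 0.0], [0.943, -0.333, -0.0], [-0.0, 0.001, -1.0]]
force: [-3.2, 3.6, 6.3]
finger_gap: 0.399
grasp_force: 40.8
```

>>> move_arm:
  targets:
    - [[1,0,0,0,0],[1,0,0,0,0],[1,0,0,0,0],[1,0,0,-0.3,0],[1,0,0,-0.8,0],[1,0,0,-0.9,0],[1,0,0,-0.9,0],[1,-0.2,0,-0.9,0],[1,-0.9,0,0,0],[1,-0.9,0,0,0]]

```text
time_s: 14.1
eef_pos: [502.0, -323.5, 122.8]
tcp_rot: [[0.331, 0.944, 0.004], [0.944, -0.331, -0.004], [-0.002, 0.005, -1.0]]
force: [-0.6, -0.2, -0.3]
finger_gap: 1.0
grasp_force: 0.0
```

```bash
python3 - <<'E'
from rings import *
s=state(); print(s['eef_pos'],s['finger_gap']); r=read_camera('wrist'); c=cam(r,s); im=r['image'][:,:,::-1].copy()
q=proj(c,[(516.9,-275.3,35),(516.9,-275.3,53)]); print(q)
measure(c,r['image'],{'16':q[0]})
cv2.imwrite('pics/w5.png',cv2.resize(im[:,130:400],None,fx=1.5,fy=1.5))
E
```

```text
[ 501.98078965 -323.4775428   122.76384199] 1.0004556267847053
[[254.89713434 129.44755734]
 [254.75467603 132.43229712]]
16 bore uv [256.1 131. ] bore mm [16.  16.6] face mm [36.9 37.4] bore P [ 516.5 -278.6   14. ] face P [ 516.4 -278.3   14. ]
```

View pics/w5.png

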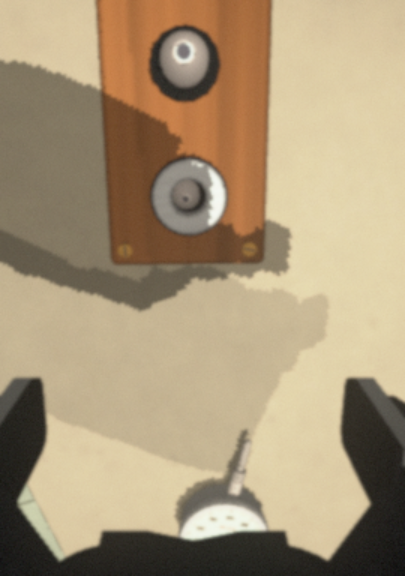

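Ring_16 sits flat and concentric on its post at crop (188,196). Next is ring_24.

>>> move_arm:
  targets:
    - [[1,0.91,-0.16,0,0],[1,0.91,-0.16,0,0],[1,0.91,-0.16,0,0],[1,0.91,-0.16,0,0],[1,0.91,-0.16,0,0],[1,0.91,-0.16,0,0],[1,0.91,-0.16,0,0],[1,0.91,-0.16,0,0],[1,0.91,-0.16,0,0],[1,0.91,-0.16,0,0]]

```text
time_s: 14.98
eef_pos: [538.9, -93.7, 120.3]
tcp_rot: [[0.334, 0.943, 0.001], [0.943, -0.334, -0.001], [-0.0, 0.001, -1.0]]
force: [0.3, 0.4, -0.7]
finger_gap: 1.0
grasp_force: 0.0
```

>>> move_arm:
  targets:
    - [[1,0.91,-0.16,0,0],[1,0.91,-0.16,0,0],[1,0.91,-0.16,0,0],[1,0.91,-0.16,0,0],[1,0.91,-0.16,0,0],[1,0.91,-0.16,0,0],[1,0.91,-0.16,0,0],[1,0.91,-0.16,0,0],[1,0,0,0,0],[1,0,0,0,0]]

```text
time_s: 15.82
eef_pos: [569.3, 88.7, 120.0]
tcp_rot: [[0.331, 0.944, 0.001], [0.944, -0.331, -0.0], [-0.0, 0.001, -1.0]]
force: [-1.0, -0.3, 0.0]
finger_gap: 1.001
grasp_force: 0.0
```

```bash
python3 - <<'E'
from rings import *
s=state(); print(s['eef_pos'],s['tcp_rot'][:2,:2]); r=read_camera('wrist'); c=cam(r,s)
q={k:proj(c,p)[0] for k,p in {'24':(571,87.5,16),'40':(552.5,226.7,20),'32':(449.5,84,18)}.items()}
print(q); measure(c,r['image'],q)
E
```

```text
[569.30669882  88.65034547 120.03232565] [[ 0.33132263  0.94351736]
 [ 0.94351749 -0.3313224 ]]
{'24': array([260.77549372, 195.18595689]), '40': array([162.62552538,  10.76487626]), '32': array([117.60006725, 248.43025482])}
24 bore uv [262.2 193.8] bore mm [19.1 23. ] face mm [39.5 41. ] bore P [572.4  88.2  16. ] face P [572.1  86.9  16. ]
40 none
32 bore uv [122.4 245.5] bore mm [21.2 31.1] face mm [52.1 59.4] bore P [454.2  85.   18. ] face P [449.   82.6  18. ]
```

>>> move_arm:
  targets:
    - [[1,0,0.11,0.5,0],[1,0,0,0.8,0],[1,0,0,0.8,0],[1,0,0,0.8,0],[1,0,0,0.7,0],[1,0,0,0.5,0],[1,0,0,0.3,0],[1,0,0,0.15,0],[1,0,0,0.07,0],[1,0,0,0,0]]

```text
time_s: 16.7
eef_pos: [572.0, 86.3, 4.6]
tcp_rot: [[0.334, 0.943, 0.0], [0.943, -0.334, -0.0], [0.0, 0.001, -1.0]]
force: [0.2, -0.2, 1.1]
finger_gap: 1.001
grasp_force: 0.0
```

>>> move_arm:
  targets:
    - [[0,0,0,0,0],[0,0,0,0,0],[0,0,0,0,0],[0,0,0,0,0],[0,0,0,0,0],[0,0,0,0,0],[0,0,0,0,0],[0,0,0,0,0],[0,0,0,0,0],[0,0,0,0,0]]

```text
time_s: 17.53
eef_pos: [572.3, 86.9, 5.3]
tcp_rot: [[0.333, 0.943, 0.002], [0.943, -0.333, -0.0], [0.0, 0.001, -1.0]]
force: [-1.5, -0.2, 5.6]
finger_gap: 0.494
grasp_force: 40.6
```

>>> move_arm:
  targets:
    - [[0,0,0,-0.4,0],[0,0,0,-0.9,0],[0,0,0,-0.9,0],[0,0,0,-0.9,0],[0,0,0,-0.9,0],[0,-0.935,0.21,0,0],[0,-0.935,0.21,0,0],[0,-0.935,0.21,0,0],[0,-0.935,0.21,0,0],[0,-0.935,0.21,0,0]]

```text
time_s: 18.37
eef_pos: [557.1, -33.0, 104.8]
tcp_rot: [[0.333, 0.943, 0.0], [0.943, -0.333, -0.0], [-0.0, 0.0, -1.0]]
force: [-0.7, 1.1, -1.2]
finger_gap: 0.495
grasp_force: 41.1
```

>>> move_arm:
  targets:
    - [[0,-0.935,0.21,0,0],[0,-0.935,0.21,0,0],[0,-0.935,0.21,0,0],[0,-0.935,0.21,0,0],[0,-0.935,0.21,0,0],[0,-0.935,0.21,0,0],[0,-0.935,0.21,0,0],[0,-0.935,0.21,0,0],[0,0,0,0,0],[0,0,0,0,0]]

```text
time_s: 19.2
eef_pos: [534.4, -223.6, 104.5]
tcp_rot: [[0.336, 0.942, 0.0], [0.942, -0.336, 0.0], [0.0, -0.0, -1.0]]
force: [0.1, -0.4, -1.4]
finger_gap: 0.494
grasp_force: 41.1
```

```bash
cat > look.py <<'E'
from rings import *
def look(name,P):
    s=state(); print(s['eef_pos'],s['grasp_force']); r=read_camera('wrist'); c=cam(r,s); im=r['image'][:,:,::-1].copy()
    P=np.array(P,float)
    for z,col in ((21,(0,255,0)),(53,(255,0,0))):
        q=proj(c,np.c_[P,np.full(len(P),z)]); print(q.round(1).tolist())
        for a in q: cv2.drawMarker(im,tuple(int(v) for v in a),col,1,8)
    for dz in (10,12,14,16):
        print('ring',dz,proj(c,s['eef_pos']-s['tcp_rot'][:,2]*dz).round(1))
    cv2.imwrite(f'pics/{name}.png',cv2.resize(im[:,100:420],None,fx=1.5,fy=1.5))
    return s,r,c
E
python3 - <<'E'
from look import *
look('w6',[(517,-275.3),(535.2,-222.1),(556.3,-160.7),(580.7,-89.7)])
E
```

```text
[ 534.39410141 -223.57438121  104.49068163] 41.10200889845146
[[259.5, 272.1], [258.7, 200.7], [257.6, 105.1], [256.2, -28.2]]
[[259.7, 296.8], [258.7, 216.6], [257.5, 106.8], [255.8, -50.9]]
ring 10 [[258.3 269.3]]
ring 12 [[258.3 271.7]]
ring 14 [[258.3 274. ]]
ring 16 [[258.3 276.5]]
```

View pics/w6.png

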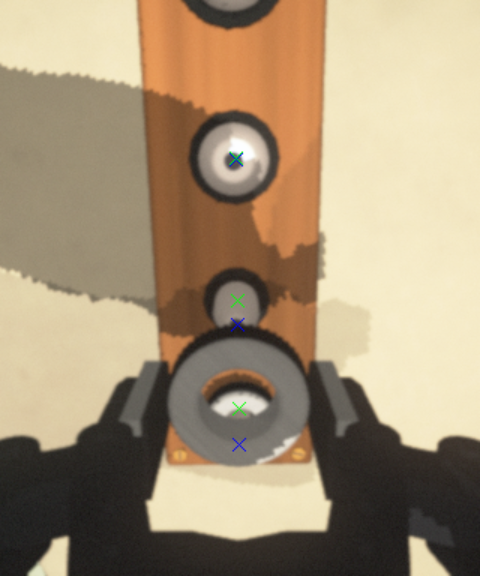

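Ring_24 sits level in the jaws at crop (239,400), and post 24 is at (237,300). The offset is under 1 mm, so I'll lower it.

>>> move_arm:
  targets:
    - [[0,0.02,0,0.4,0],[0,0,0,0.7,0],[0,0,0,0.5,0],[0,0,0,0.25,0],[0,0,0,0.2,0],[0,0,0,0.2,0],[0,0,0,0.2,0],[0,0,0,0.2,0],[0,0,0,0.15,0],[0,0,0,0.1,0]]

```text
time_s: 20.08
eef_pos: [534.9, -222.0, 31.5]
tcp_rot: [[0.333, 0.943, 0.0], [0.943, -0.333, -0.0], [-0.0, 0.0, -1.0]]
force: [0.5, -1.0, -0.9]
finger_gap: 0.502
grasp_force: 41.1
```

>>> move_arm:
  targets:
    - [[0,0,0,0.08,0],[0,0,0,0.05,0],[0,0,0,0.05,0],[0,0,0,0.04,0],[0,0,0,0,0],[0,0,0,0,0],[0,0,0,0,0],[0,0,0,0,0],[0,0,0,0,0],[0,0,0,0,0]]

```text
time_s: 20.92
eef_pos: [534.9, -222.0, 26.4]
tcp_rot: [[0.333, 0.943, 0.0], [0.943, -0.333, -0.0], [-0.0, 0.0, -1.0]]
force: [-0.3, 0.5, -1.5]
finger_gap: 0.496
grasp_force: 41.1
```

>>> move_arm:
  targets:
    - [[0,0,0,0.03,0],[0,0,0,0.03,0],[0,0,0,0,0],[0,0,0,0,0],[0,0,0,0,0],[0,0,0,0,0],[0,0,0,0,0],[0,0,0,0,0],[0,0,0,0,0],[0,0,0,0,0]]

```text
time_s: 21.75
eef_pos: [535.0, -222.1, 26.3]
tcp_rot: [[0.333, 0.943, 0.001], [0.943, -0.333, -0.001], [-0.0, 0.001, -1.0]]
force: [-3.2, 1.3, 8.4]
finger_gap: 0.497
grasp_force: 42.1
```

>>> move_arm:
  targets:
    - [[1,0,0,0,0],[1,0,0,0,0],[1,0,0,0,0],[1,0,0,-0.3,0],[1,0,0,-0.8,0],[1,0,0,-0.9,0],[1,0,0,-0.9,0],[1,0,0,-0.9,0],[1,0.945,-0.665,0,0],[1,0.945,-0.665,0,0]]

```text
time_s: 22.58
eef_pos: [521.0, -167.7, 122.1]
tcp_rot: [[0.336, 0.942, 0.004], [0.942, -0.336, -0.002], [-0.001, 0.005, -1.0]]
force: [-0.0, 0.8, 1.0]
finger_gap: 1.001
grasp_force: 0.0
```

>>> move_arm:
  targets:
    - [[1,0.945,-0.665,0,0],[1,0.945,-0.665,0,0],[1,0.945,-0.665,0,0],[1,0.945,-0.665,0,0],[1,0.945,-0.665,0,0],[1,0.945,-0.665,0,0],[1,0.945,-0.665,0,0],[1,0.945,-0.665,0,0],[1,0.945,-0.665,0,0],[1,0,0,0,0]]

```text
time_s: 23.42
eef_pos: [447.2, 87.6, 120.2]
tcp_rot: [[0.329, 0.944, -0.001], [0.944, -0.329, 0.002], [0.001, -0.001, -1.0]]
force: [-0.9, 0.5, 0.6]
finger_gap: 0.997
grasp_force: 0.0
```

```bash
python3 - <<'E'
from rings import *
s=state(); print(s['eef_pos'],s['tcp_rot'][:2,:2],s['qd'].round(2)); r=read_camera('wrist'); c=cam(r,s)
q={k:proj(c,p)[0] for k,p in {'40':(552.5,226.7,20),'32':(449.5,84,18)}.items()}
print(q); measure(c,r['image'],q)
E
```

```text
[447.15277997  87.58432288 120.15283456] [[ 0.32888821  0.94436831]
 [ 0.94436818 -0.32888648]] [-0.06  0.01  0.02 -0.01 -0.04 -0.08]
{'40': array([346.73428877, -64.13803437]), '32': array([262.93666991, 198.7156813 ])}
40 none
32 bore uv [262.4 197.5] bore mm [25.2 30.5] face mm [48.8 50.8] bore P [449.4  85.   18. ] face P [449.1  83.3  18. ]
```

>>> move_arm:
  targets:
    - [[1,0,0,0.5,0],[1,0,0,0.8,0],[1,0,0,0.8,0],[1,0,0,0.8,0],[1,0,0,0,0],[1,0,0,0,0],[1,0,0,0,0],[1,0,0,0,0],[1,0,0,0,0],[1,0,0,0,0]]

```text
time_s: 24.3
eef_pos: [450.0, 83.9, 48.3]
tcp_rot: [[0.333, 0.943, 0.002], [0.943, -0.333, -0.0], [0.001, 0.002, -1.0]]
force: [-0.3, 0.2, 0.4]
finger_gap: 1.0
grasp_force: 0.0
```

```bash
python3 - <<'E'
from rings import *
s=state(); print(s['eef_pos'],s['qd'].round(2)); r=read_camera('wrist'); c=cam(r,s)
q={k:proj(c,p)[0] for k,p in {'32':(449.3,84.2,18)}.items()}
print(q); b=fit(r['image'],q['32'],w=65); print(b, back(c,b[2][0],18))
E
```

```text
[449.959397    83.87219005  48.25222373] [ 0.    0.   -0.01 -0.    0.    0.  ]
{'32': array([256.84039964, 232.75416448])}
(array([256.84555817, 229.01853561]), array([41.01793289, 52.23299408]), (array([256.84762573, 233.2600174 ]), array([85.49290466, 91.44728851])), 551) [[449.20304599  83.91444158  18.        ]]
```

>>> move_arm:
  targets:
    - [[1,0,-0.02,0.6,0],[1,0,0,0.5,0],[1,0,0,0.35,0],[1,0,0,0.2,0],[1,0,0,0.09,0],[1,0,0,0,0],[1,0,0,0,0],[0,0,0,0,0],[0,0,0,0,0],[0,0,0,0,0]]

```text
time_s: 25.18
eef_pos: [449.1, 84.1, 4.5]
tcp_rot: [[0.333, 0.943, 0.001], [0.943, -0.333, -0.0], [0.0, 0.001, -1.0]]
force: [-7.7, -1.0, 23.6]
finger_gap: 0.617
grasp_force: 38.1
```

>>> move_arm:
  targets:
    - [[0,0,0,0,0],[0,0,0,0,0],[0,0,0,0,0],[0,0,0,0,0],[0,0,0,0,0],[0,0,0,0,0],[0,0,0,-0.4,0],[0,0,0,-0.9,0],[0,0,0,-0.9,0],[0,0,0,-0.9,0]]

```text
time_s: 26.02
eef_pos: [447.8, 84.1, 81.8]
tcp_rot: [[0.333, 0.943, -0.001], [0.943, -0.333, -0.0], [-0.001, -0.001, -1.0]]
force: [0.4, 0.8, -1.9]
finger_gap: 0.615
grasp_force: 42.9
```

>>> move_arm:
  targets:
    - [[0,-0.78,0.73,-0.25,0],[0,-0.78,0.73,-0.25,0],[0,-0.78,0.73,-0.25,0],[0,-0.78,0.73,-0.25,0],[0,-0.78,0.73,0,0],[0,-0.78,0.73,0,0],[0,-0.78,0.73,0,0],[0,-0.78,0.73,0,0],[0,-0.78,0.73,0,0],[0,-0.78,0.73,0,0]]

```text
time_s: 26.85
eef_pos: [555.7, -161.7, 106.0]
tcp_rot: [[0.333, 0.943, -0.001], [0.943, -0.333, 0.0], [0.0, -0.001, -1.0]]
force: [-0.4, 0.4, -1.2]
finger_gap: 0.616
grasp_force: 43.0
```

>>> move_arm:
  targets:
    - [[0,0,0,0,0],[0,0,0,0,0],[0,0,0,0,0],[0,0,0,0,0],[0,0,0,0,0],[0,0,0,0,0],[0,0,0,0,0],[0,0,0,0,0],[0,0,0,0,0],[0,0,0,0,0]]

```text
time_s: 27.68
eef_pos: [555.7, -160.4, 106.4]
tcp_rot: [[0.333, 0.943, 0.0], [0.943, -0.333, -0.0], [-0.0, 0.0, -1.0]]
force: [-0.6, -0.7, -2.5]
finger_gap: 0.616
grasp_force: 43.0
```

```bash
python3 - <<'E'
from look import *
look('w7',[(517,-275.3),(535.1,-222),(555.8,-160.1),(580.3,-89)])
E
```

```text
[ 555.7066235  -160.38754191  106.39091902] 42.99336774274707
[[260.4, 344.1], [259.6, 283.0], [258.2, 201.7], [257.4, 90.6]]
[[260.6, 375.8], [259.8, 308.6], [258.2, 217.6], [257.3, 90.0]]
ring 10 [[258.3 269.3]]
ring 12 [[258.3 271.7]]
ring 14 [[258.3 274. ]]
ring 16 [[258.3 276.5]]
```

View pics/w7.png

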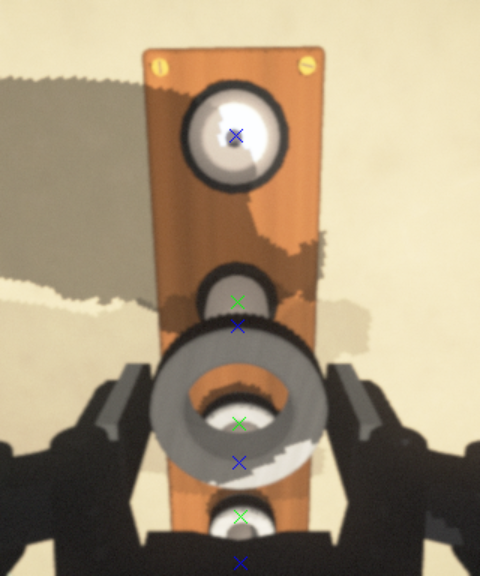

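Ring_32 is at crop (239,408) and post 32 at (237,300), aligned within 0.5 mm. I'll lower it.

>>> move_arm:
  targets:
    - [[0,0,-0.01,0.45,0],[0,0,0,0.7,0],[0,0,0,0.5,0],[0,0,0,0.25,0],[0,0,0,0.2,0],[0,0,0,0.2,0],[0,0,0,0.2,0],[0,0,0,0.2,0],[0,0,0,0.15,0],[0,0,0,0.1,0]]

```text
time_s: 28.57
eef_pos: [555.5, -160.1, 32.3]
tcp_rot: [[0.333, 0.943, 0.0], [0.943, -0.333, 0.001], [0.001, 0.0, -1.0]]
force: [-0.9, 3.2, -0.6]
finger_gap: 0.614
grasp_force: 43.1
```

>>> move_arm:
  targets:
    - [[0,0,0,0.08,0],[0,0,0,0.06,0],[0,0,0,0.05,0],[0,0,0,0.04,0],[0,0,0,0.03,0],[0,0,0,0.03,0],[0,0,0,0.02,0],[0,0,0,0,0],[0,0,0,0,0],[0,0,0,0,0]]

```text
time_s: 29.4
eef_pos: [555.7, -160.0, 25.8]
tcp_rot: [[0.333, 0.943, 0.001], [0.943, -0.333, 0.001], [0.001, 0.001, -1.0]]
force: [-1.3, 6.5, 6.9]
finger_gap: 0.617
grasp_force: 43.8
```

>>> move_arm:
  targets:
    - [[0,0.03,0,0,0],[0,0,0,0.02,0],[0,0,0,0,0],[0,0,0,0,0],[0,0,0,0,0],[0,0,0,0,0],[0,0,0,0,0],[0,0,0,0,0],[0,0,0,0,0],[0,0,0,0,0]]

```text
time_s: 30.23
eef_pos: [555.7, -160.0, 25.8]
tcp_rot: [[0.333, 0.943, 0.001], [0.943, -0.333, -0.001], [-0.001, 0.001, -1.0]]
force: [-2.8, 4.8, 9.3]
finger_gap: 0.616
grasp_force: 44.1
```

>>> move_arm:
  targets:
    - [[1,0,0,0,0],[1,0,0,0,0],[1,0,0,0,0],[1,0,0,-0.3,0],[1,0,0,-0.8,0],[1,0,0,-0.9,0],[1,0,0,-0.9,0],[1,0,0,-0.9,0],[1,0.97,-0.355,0,0],[1,0.97,-0.355,0,0]]

```text
time_s: 31.07
eef_pos: [556.9, -109.6, 121.8]
tcp_rot: [[0.336, 0.942, 0.005], [0.942, -0.336, -0.002], [-0.001, 0.005, -1.0]]
force: [0.8, 0.4, -0.2]
finger_gap: 0.997
grasp_force: 0.0
```

>>> move_arm:
  targets:
    - [[1,0.97,-0.355,0,0],[1,0.97,-0.355,0,0],[1,0.97,-0.355,0,0],[1,0.97,-0.355,0,0],[1,0.97,-0.355,0,0],[1,0.97,-0.355,0,0],[1,0.97,-0.355,0,0],[1,0.97,-0.355,0,0],[1,0.97,-0.355,0,0],[1,0.97,-0.355,0,0]]

```text
time_s: 31.9
eef_pos: [552.4, 151.1, 119.8]
tcp_rot: [[0.334, 0.943, 0.001], [0.943, -0.334, -0.001], [-0.0, 0.001, -1.0]]
force: [0.6, 0.3, -0.5]
finger_gap: 1.003
grasp_force: 0.0
```

>>> move_arm:
  targets:
    - [[1,0.97,-0.355,0,0],[1,0.97,-0.355,0,0],[1,0.97,-0.355,0,0],[1,0,0,0,0],[1,0,0,0.5,0],[1,0,0,0.8,0],[1,0,0,0.5,0],[1,0,0,0,0],[1,0,0,0,0],[1,0,0,0,0]]

```text
time_s: 32.73
eef_pos: [552.1, 227.2, 75.2]
tcp_rot: [[0.334, 0.943, 0.001], [0.943, -0.334, -0.0], [0.0, 0.001, -1.0]]
force: [0.2, 0.1, 0.4]
finger_gap: 1.001
grasp_force: 0.0
```

```bash
python3 - <<'E'
from rings import *
s=state(); print(s['eef_pos'],s['qd'].round(2)); r=read_camera('wrist'); c=cam(r,s); cv2.imwrite('pics/w8.png',r['image'][:,:,::-1])
q=proj(c,(552,227.5,20))[0]
print(q); b=fit(r['image'],q,w=75); print(b, back(c,[b[0],b[2][0]],20))
E
```

```text
[552.11731972 227.22206151  75.20054146] [ 0.   -0.01  0.01 -0.   -0.   -0.  ]
[257.84790452 216.71264644]
(array([259.69972229, 210.31054688]), array([49.05902481, 58.98903656]), (array([259.85388184, 214.02170563]), array([92.08738708, 97.52783203])), 668) [[554.48818493 231.09507348  20.        ]
 [553.76815043 228.76171804  20.        ]]
```

View pics/w8.png

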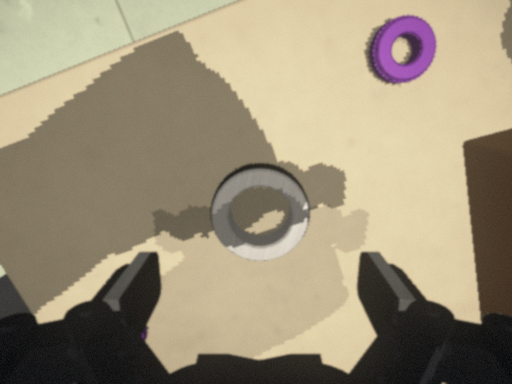

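Ring_40 is at (260,214), between the fingers and clear of the box on the right. I'll shift 2 mm, descend and grip.

>>> move_arm:
  targets:
    - [[1,0.08,0.03,0.5,0],[1,0,0,0.8,0],[1,0,0,0.7,0],[1,0,0,0.4,0],[1,0,0,0.25,0],[1,0,0,0.12,0],[1,0,0,0.06,0],[1,0,0,0,0],[0,0,0,0,0],[0,0,0,0,0]]
  squeeze: 45

```text
time_s: 33.62
eef_pos: [553.6, 229.4, 4.4]
tcp_rot: [[0.333, 0.943, 0.002], [0.943, -0.333, 0.0], [0.001, 0.002, -1.0]]
force: [2.9, -2.4, 21.1]
finger_gap: 0.749
grasp_force: 18.3
```

>>> move_arm:
  targets:
    - [[0,0,0,0,0],[0,0,0,0,0],[0,0,0,0,0],[0,0,0,0,0],[0,0,0,0,0],[0,0,0,0,0],[0,0,0,0,0],[0,0,0,0,0],[0,0,0,0,0],[0,0,0,0,0]]

```text
time_s: 34.45
eef_pos: [553.6, 229.3, 5.1]
tcp_rot: [[0.333, 0.943, 0.002], [0.943, -0.333, 0.0], [0.001, 0.002, -1.0]]
force: [-0.8, -0.8, 5.8]
finger_gap: 0.73
grasp_force: 48.4
```

>>> move_arm:
  targets:
    - [[0,0,0,-0.4,0],[0,0,0,-0.9,0],[0,0,0,-0.9,0],[0,0,0,-0.9,0],[0,0,0,-0.9,0],[0,-0.895,0.4,0,0],[0,-0.895,0.4,0,0],[0,-0.895,0.4,0,0],[0,-0.895,0.4,0,0],[0,-0.895,0.4,0,0]]

```text
time_s: 35.28
eef_pos: [562.3, 106.1, 104.1]
tcp_rot: [[0.333, 0.943, -0.0], [0.943, -0.333, -0.0], [-0.0, -0.0, -1.0]]
force: [0.4, 0.1, -3.2]
finger_gap: 0.731
grasp_force: 50.4
```

>>> move_arm:
  targets:
    - [[0,-0.895,0.4,0,0],[0,-0.895,0.4,0,0],[0,-0.895,0.4,0,0],[0,-0.895,0.4,0,0],[0,-0.895,0.4,0,0],[0,-0.895,0.4,0,0],[0,-0.895,0.4,0,0],[0,-0.895,0.4,0,0],[0,0,0,0,0],[0,0,0,0,0]]

```text
time_s: 36.12
eef_pos: [578.3, -89.6, 103.8]
tcp_rot: [[0.336, 0.942, -0.0], [0.942, -0.336, 0.0], [0.0, -0.0, -1.0]]
force: [0.3, -1.0, -3.1]
finger_gap: 0.731
grasp_force: 50.4
```

>>> move_arm:
  targets:
    - [[0,0,0,0,0],[0,0,0,0,0],[0,0,0,0,0],[0,0,0,0,0],[0,0,0,0,0],[0,0,0,0,0],[0,0,0,0,0],[0,0,0,0,0],[0,0,0,0,0],[0,0,0,0,0]]

```text
time_s: 36.95
eef_pos: [578.4, -88.4, 103.5]
tcp_rot: [[0.333, 0.943, 0.0], [0.943, -0.333, -0.0], [-0.0, 0.0, -1.0]]
force: [-0.1, -0.6, -2.8]
finger_gap: 0.729
grasp_force: 50.4
```

```bash
python3 - <<'E'
from look import *
look('w9',[(535.1,-222),(555.8,-160.1),(579.7,-88.8)])
E
```

```text
[578.42407772 -88.39213618 103.54459223] 50.416323747485876
[[262.7, 366.0], [261.6, 296.7], [260.2, 203.3]]
[[263.2, 400.0], [262.0, 324.2], [260.5, 219.6]]
ring 10 [[258.3 269.3]]
ring 12 [[258.3 271.7]]
ring 14 [[258.3 274. ]]
ring 16 [[258.3 276.5]]
```

View pics/w9.png

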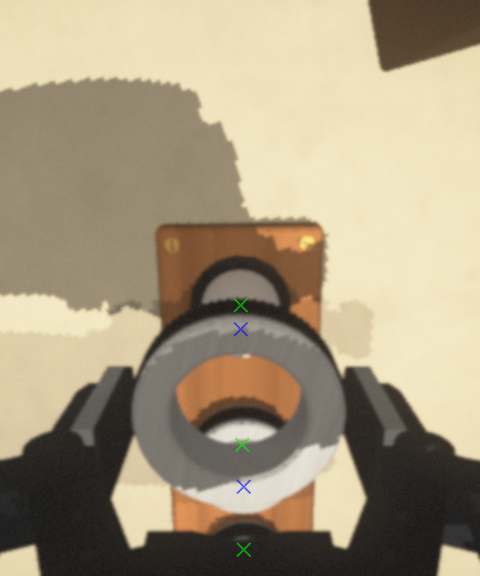

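Ring_40 is at crop (238,416) and post 40 at (240,300). I'll correct 1 mm in both axes and lower it.

>>> move_arm:
  targets:
    - [[0,0.04,0.04,0.35,0],[0,0,0,0.7,0],[0,0,0,0.5,0],[0,0,0,0.25,0],[0,0,0,0.2,0],[0,0,0,0.2,0],[0,0,0,0.2,0],[0,0,0,0.2,0],[0,0,0,0.15,0],[0,0,0,0.1,0]]

```text
time_s: 37.83
eef_pos: [579.7, -87.8, 32.0]
tcp_rot: [[0.333, 0.943, 0.0], [0.943, -0.333, -0.0], [-0.0, 0.0, -1.0]]
force: [0.6, -0.2, -3.5]
finger_gap: 0.73
grasp_force: 50.4
```

>>> move_arm:
  targets:
    - [[0,0,0,0.08,0],[0,0,0,0.06,0],[0,0,0,0.05,0],[0,0,0,0.04,0],[0,0,0,0.03,0],[0,0,0,0.03,0],[0,0,0,0.02,0],[0,0,0,0,0],[0,0,0,0,0],[0,0,0,0,0]]

```text
time_s: 38.67
eef_pos: [579.8, -87.8, 26.1]
tcp_rot: [[0.333, 0.943, 0.001], [0.943, -0.333, -0.001], [-0.0, 0.001, -1.0]]
force: [-4.1, 1.1, 7.8]
finger_gap: 0.734
grasp_force: 51.4
```

>>> move_arm:
  targets:
    - [[1,0,0,0,0],[1,0,0,0,0],[1,0,0,0,0],[1,0,0,-0.3,0],[1,0,0,-0.8,0],[1,0,0,-0.9,0],[1,0,0,-0.9,0],[1,0,0,-0.9,0],[1,-0.5,0,-0.9,0],[1,-0.5,0,-0.9,0]]

```text
time_s: 39.5
eef_pos: [571.4, -111.0, 166.2]
tcp_rot: [[0.332, 0.943, 0.001], [0.943, -0.332, -0.0], [-0.0, 0.001, -1.0]]
force: [-0.4, -0.5, -0.1]
finger_gap: 0.997
grasp_force: 0.0
```

>>> move_arm:
  targets:
    - [[1,-0.8,0,-0.9,0],[1,-0.8,0,-0.9,0],[1,-0.8,0,-0.5,0],[1,-0.5,0,0,0],[1,0,0,0,0],[1,0,0,0,0],[1,0,0,0,0],[1,0,0,0,0],[1,0,0,0,0],[1,0,0,0,0]]

```text
time_s: 40.33
eef_pos: [547.2, -178.8, 221.4]
tcp_rot: [[0.332, 0.943, -0.001], [0.943, -0.332, 0.001], [0.0, -0.001, -1.0]]
force: [0.4, -0.3, -0.1]
finger_gap: 1.0
grasp_force: 0.0
```

```bash
python3 - <<'E'
from rings import *
s=state(); print(s['eef_pos'],s['time_s']); r=read_camera('wrist'); im=r['image'][:,:,::-1]
cv2.imwrite('pics/w10.png',cv2.resize(im[20:340,150:380],None,fx=1.8,fy=1.8,interpolation=cv2.INTER_CUBIC))
E
```

```text
[ 547.16014381 -178.8340168   221.40742537] 40.3333
```

View pics/w10.png

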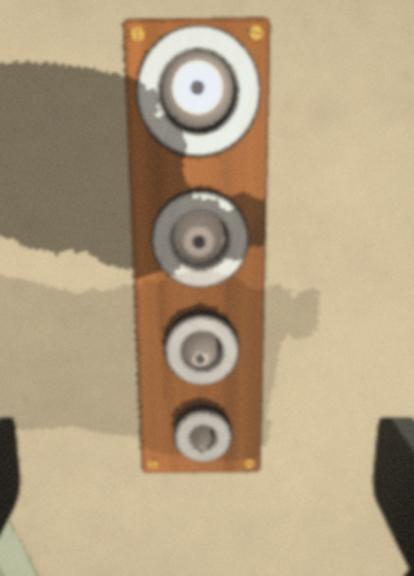

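All four rings are on their posts in size order, at crop (197,90), (200,238), (202,348) and (203,434), and lie flat. The contact heights (TCP at release minus TCP at grip) come to 21 mm for each ring, which matches the seats.

```bash
python3 -c "
from h import *
print(finish_job())"
```

```text
the job is handed in; nothing more can be done
None
```

All four setting rings are on their matching posts, each lowered until it touched its seat and checked flat in the last picture; the micrometer, dial indicator and purple look-alikes were left alone. The job was handed in at about 40 s.

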